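# Set up a firewall lamination in the gluing jig

### The arm

A 6-joint arm with a two-finger parallel gripper is mounted at the origin on the work surface. World frame = base frame: x ahead of the robot, y to its left, z up, the work surface at z = 0. Lengths are in m, angles in rad, forces in N, time in s.
With the tool pointing down it reaches from about 0.3 to 0.75 m from the base axis. Payload 8.5 kg.
Tool frame: the origin (TCP) lies midway between the tips of the shut fingers; the grasp point (between the pads) lies 19 mm behind it (hold_point_z is the distance from the TCP to the grasp point, in m); z points along the fingers, y is the direction in which the jaws open and shut (so a half turn about z gives the same grasp; the last joint's range is limited). The gripper opens to 85 mm and grips with 20 to 120 N. Pads are 22 mm wide; open, the fingers measure 114 mm over their backs; the gripper's body (76 mm by 85 mm) begins 54 mm behind the grasp point. The pads swing forward as they close: fully open they stand 13 mm farther back than shut.
Start: joints at [-1.499, 0.381, 1.297, -0, 1.464, -0.215], TCP at [0.156, -0.528, 0.231] pointing down, gripper open.
Joint ranges: [-3.11, 3.11], [-0.89, 2.33], [0.22, 2.48], [-1.42, 4.56], [0.17, 2.85], [-2.88, 2.88]. Speed limits (rad/s): [2.39, 2.39, 3.14, 3.14, 3.14, 3.14].

### API

Orientations are given as a 3x3 rotation matrix whose columns are the frame's x, y, z axes.
In Python, from station import goto, move_linear, movej, set_gripper, pause, inverse_kinematics, read_state, grab_frame, IKError, sign_off, hold_point_z gives the robot as it stands. Calls block until the motion is done:
- goto(position, orientation): joint-space move of the TCP to a pose.
- move_linear(position, vel=0.15, ori=None, max_force=None): straight line of the TCP; ori=None keeps the orientation; vel is the mean speed in m/s. With max_force (N) it stops when the force on the tool has changed by that much, and returns True; else False.
- movej(angles): joint-space move.
- set_gripper(opening, strength=None): finger opening in m; strength is the grip in N (None keeps the last); returns when the fingers have stopped.
- pause(seconds).
- inverse_kinematics(position, orientation): joint angles nearest the present ones, or None.
- read_state(): the state.
- grab_frame(name): name is "side" or "top" or "wrist"; returns a dict with "image" (400x640x3 uint8, red, green, blue), "fx", "fy", "cx", "cy" (pixels), "k1" (the pictures are not rectified: a ray, as slopes to the right and down, at radius r is drawn at 1 + k1 r^2 times it, then the intrinsics apply), "rvec" (rotation vector, rad) and "tvec" (3), from world to camera coordinates, as OpenCV has them; the wrist camera has in their place "tool_from_camera" (4x4, takes a point from camera to tool coordinates, whose origin is the TCP and whose axes are the flange's). Camera axes: x right, y down, z forward; pixel columns grow to the right and rows downward; lengths in m; the calibration is good to about 2 mm. A picture is of the moment at which its call begins: read the wrist's pose just before it. There is no depth.
A pose or a line that the arm cannot do raises IKError and nothing moves.
- sign_off(): hands the job in, once; it reports no verdict.
The state is a dict: "t": time; "qpos": joint angles; "joint_vel": joint speeds; "effort": joint torques, N m; "ee_pos": TCP position; "eef_rot": TCP orientation; "force": force on the tool from outside, world axes, zero at the start; "wrist_torque": the same for the moment, N m; "finger_gap": finger opening in m.
Only numpy, scipy, OpenCV 4.12 (cv2) and the standard library are available. Lean on these libraries where they do the work, as an engineer would, in place of code of your own. Each camera call takes 0.05 s, during which the arm holds its last target.

### The job

Lay the plywood disc on the white gluing jig, centred on its printed ring, and lay the red disc squarely on top of it. Then pick up the pressing bar by its blue handle, carry it over the model wing and hold it level about 10 mm above the tips of the two brass posts, with its two holes straight over the posts (either way round) and touching neither jig nor discs at any time, so that the line-up can be checked; finish there, still holding the bar. Do not disturb the wing in its cradle, the spare wheel, the glue bottle or the screwdriver.

Things in the scene. Friction and masses are not known exactly. Their poses are not given: they have to be found in the camera images.
- jig: gluing jig fixed to the bench: white plate 190 x 100 x 12 mm with a printed black ring (72 mm outside) at its centre and two upright brass posts 8 mm thick, 70 mm either side of the centre along the plate's long side; posts rise 36 mm above the plate's top. It carries the two discs between the posts. Origin: centre of its underside on the bench; x along the long side (through both posts), z up
- jig_centre (a point): centre of the printed ring, on the plate's top face, 12 mm above the bench
- post_a (a point): centre of the tip of the post on the jig's +x side, 48 mm above the bench
- post_b (a point): centre of the tip of the post on the jig's -x side, 48 mm above the bench
- ply_disc: loose pale plywood disc, 54 mm diameter, 12 mm thick, about 35 g, lying flat on the bench. Origin: centre of its underside, z up
- red_disc: loose red disc, 54 mm diameter, 12 mm thick, about 35 g, lying flat on the bench. Origin: centre of its underside, z up
- bar: loose pressing bar lying on the bench: flat aluminium bar 180 x 40 x 14 mm with a 20 mm through hole 70 mm either side of its middle, and an upright blue handle block on its middle, 56 mm long (along the bar) x 24 mm wide x 46 mm tall, its top 60 mm above the bar's underside; about 0.32 kg (may differ by a third), balanced about the handle. Origin: centre of its underside; x along the bar through both holes, y across (the handle's 24 mm), z up
- hole_a (a point): centre of the bar's +x hole, at the bar's underside
- hole_b (a point): centre of the bar's -x hole, at the bar's underside
- wing: loose white model wing section with green bands, 360 x 90 x 12 mm, 0.22 kg, lying in a cradle between the parts and the jig, its top 70 mm above the bench; the cradle's lips reach 72 mm. Origin: centre of its underside; x along the span, z up
- cradle: fixed cradle under the wing, plywood base 300 x 90 mm with two grey foam supports 110 mm wide (across), 72 mm high at the lips. Origin: centre of its underside; x along the wing
- wheel: spare model wheel lying flat, black tyre and white hub, 64 mm diameter, 24 mm high. Origin: centre of its underside
- glue: small white glue bottle with orange cap standing on the bench, 48 mm diameter, 110 mm tall. Origin: centre of its underside
- driver: screwdriver with yellow handle lying on the bench, 140 mm long. Origin: underside of the middle; x towards its tip
Things that resemble listed ones, but are neither listed nor needed, are in the scene too. There is more than one size of the ply_disc; the job needs the smallest.

How it is judged:
By the outcome, as a careful person would: the job done as asked, in the order asked, and still so for the second after the job is handed in, while the arm keeps its last pose, push and grip.
It also fails if it takes over 72 s, if anything falls off the work surface, if the arm or the gripper's body presses on something with over 40 N, if the wrist force passes 120 N, or if a joint passes its speed limit or range.

## Working session

There is one attempt and no reset: what is moved stays moved. The work goes in short steps, each a Python script; the robot and the scene stay as the last script left them, time stands still between calls to the robot, and variables do not carry over. Pictures are saved under pics/ and viewed, and the job is handed in when it is done.

```bash
ls; mkdir -p pics; python3 - <<'E'
from station import *
import cv2, numpy as np
print(read_state()); print(hold_point_z)
for n in ("side","top","wrist"):
    f=grab_frame(n); cv2.imwrite(f"pics/{n}0.png",f["image"][:,:,::-1])
    print({k:v for k,v in f.items() if k!="image"})
E
```

```text
pics
{'t': 0.0, 'qpos': array([-1.49932371e+00,  3.81221178e-01,  1.29828576e+00, -2.19767790e-05,
        1.46361436e+00, -2.15286785e-01]), 'joint_vel': array([-3.84415165e-04, -4.11776078e-04, -1.90114258e-03,  9.95971043e-04,
        2.02141908e-03, -3.28655484e-06]), 'effort': array([-8.96797010e-04, -4.48461235e+01, -2.31278837e+01, -2.00517156e-04,
        4.77121241e-03, -8.99898929e-07]), 'ee_pos': array([ 0.15554187, -0.52722927,  0.23068984]), 'eef_rot': array([[ 9.59164849e-01,  2.82847620e-01, -1.30958082e-04],
       [ 2.82847485e-01, -9.59163688e-01,  1.52318099e-03],
       [ 3.05217880e-04, -1.49802283e-03, -9.99998831e-01]]), 'force': array([ 0.12776551,  0.01422456, -0.07386475]), 'wrist_torque': array([ 0.01196689, -0.01619413, -0.05050791]), 'finger_gap': 0.08518691907917969}
0.0187
{'fx': 495.32946637784363, 'fy': 495.32946637784363, 'cx': 319.9975825360022, 'cy': 200.02235477271742, 'k1': -0.08669670046364288, 'rvec': array([ 0.87069825, -2.57941603,  0.97832363]), 'tvec': array([0.38535154, 0.31865012, 0.88300955])}
{'fx': 454.864346934972, 'fy': 454.864346934972, 'cx': 325.2175072142676, 'cy': 202.31109352459188, 'k1': -0.12639836049951444, 'rvec': array([ 2.13987812, -2.20505937,  0.04280776]), 'tvec': array([-0.00462883,  0.54841214,  1.06621183])}
{'fx': 284.8473414779595, 'fy': 284.8473414779595, 'cx': 318.44237866187115, 'cy': 197.7794678857867, 'k1': -0.050531033490690304, 'tool_from_camera': array([[-3.04358969e-04, -9.52771421e-01, -3.03688208e-01,
         7.80056715e-02],
       [ 9.99999075e-01,  1.12701526e-04, -1.35579015e-03,
         8.43366183e-04],
       [ 1.32598423e-03, -3.03688339e-01,  9.52770505e-01,
        -1.43047373e-01],
       [ 0.00000000e+00,  0.00000000e+00,  0.00000000e+00,
         1.00000000e+00]])}
```

View pics/top0.png

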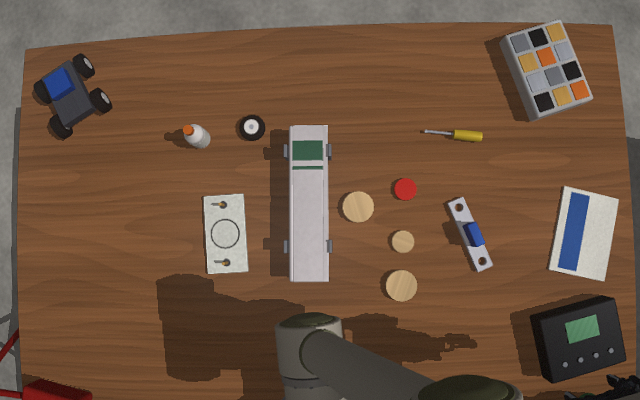

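View pics/side0.png

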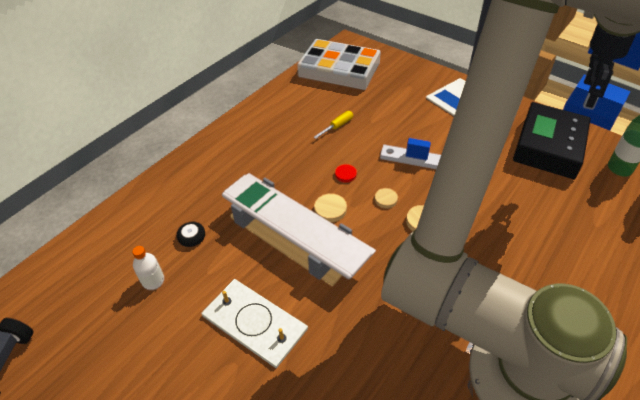

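View pics/wrist0.png

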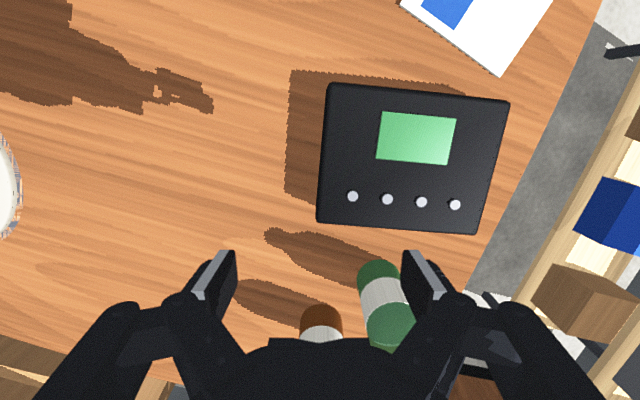

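```bash
cat > h.py <<'E'
import numpy as np, cv2
from scipy.optimize import least_squares
from scipy.spatial.transform import Rotation as R
from station import *
def KD(f):
    return np.array([[f["fx"],0,f["cx"]],[0,f["fy"],f["cy"]],[0,0,1.]]), np.array([f["k1"],0,0,0,0.])
def ext(f,st=None):
    if "rvec" in f: return np.array(f["rvec"],float),np.array(f["tvec"],float)
    T=np.eye(4);T[:3,:3]=st["eef_rot"];T[:3,3]=st["ee_pos"]
    W=np.linalg.inv(T@f["tool_from_camera"]); return cv2.Rodrigues(W[:3,:3])[0].ravel(),W[:3,3]
def proj(P,f,st=None):
    K,D=KD(f);r,t=ext(f,st); return cv2.projectPoints(np.asarray(P,float).reshape(-1,3),r,t,K,D)[0].reshape(-1,2)
def unproj(uv,z,f,st=None):
    K,D=KD(f);r,t=ext(f,st);Rm=cv2.Rodrigues(r)[0]
    n=cv2.undistortPointsIter(np.asarray(uv,float).reshape(-1,1,2),K,D,None,None,(3,50,1e-10)).reshape(-1,2) if hasattr(cv2,'undistortPointsIter') else cv2.undistortPoints(np.asarray(uv,float).reshape(-1,1,2),K,D).reshape(-1,2)
    d=np.c_[n,np.ones(len(n))]@Rm; c=-Rm.T@t
    return c+d*((z-c[2])/d[:,2])[:,None]
def down(yaw): # tool z down, jaw (y) axis at angle yaw in world
    y=np.array([np.cos(yaw),np.sin(yaw),0]);z=np.array([0,0,-1.]);return np.c_[np.cross(y,z),y,z]
def crop(im,u0,v0,u1,v1,s,name):
    cv2.imwrite(name,cv2.resize(im[v0:v1,u0:u1,::-1],None,fx=s,fy=s,interpolation=cv2.INTER_CUBIC))
E
python3 - <<'E'
from h import *
f=grab_frame("top");im=f["image"];np.save("top0.npy",im)
crop(im,330,170,500,310,4,"pics/c1.png"); crop(im,190,180,340,290,5,"pics/c2.png")
for n,uv,z in [("jig",(225,233),.012),("plyS",(402,241),.012),("ply1",(358,207),.012),("ply2",(401,286),.012),("red",(405,189),.012),("bar",(469,235),.014),("wing",(309,203),.07),("wheel",(252,127),.024)]:
    print(n,unproj(uv,z,f).round(4))
E
```

```text
jig [[0.4816 0.2238 0.012 ]]
plyS [[ 0.4504 -0.2013  0.012 ]]
ply1 [[ 0.5348 -0.099   0.012 ]]
ply2 [[ 0.3436 -0.1952  0.012 ]]
red [[ 0.5746 -0.2134  0.012 ]]
bar [[ 0.4593 -0.3628  0.014 ]]
wing [[0.5441 0.0144 0.07  ]]
wheel [[0.7364 0.1512 0.024 ]]
```

View pics/c1.png

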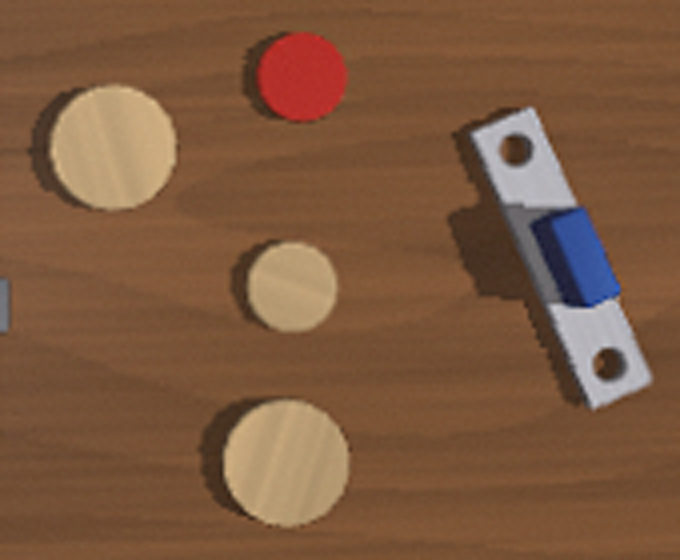

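View pics/c2.png

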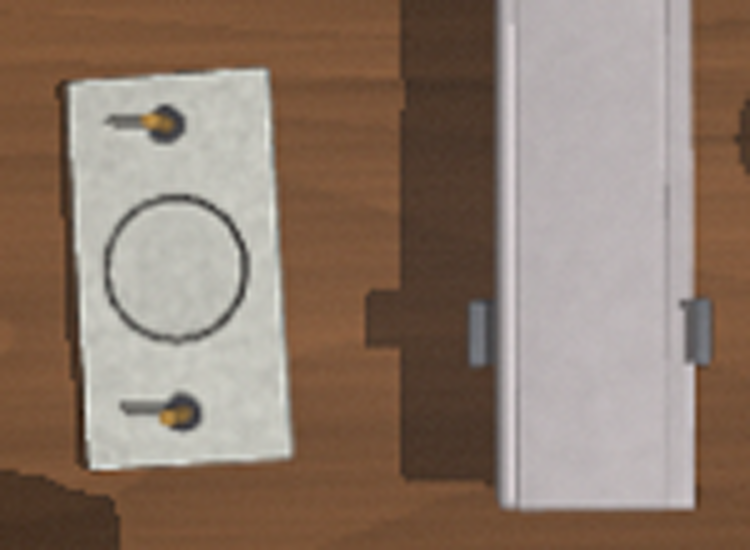

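The three pale discs are at about (402,241), (358,207) and (401,286). The one at (402,241) is clearly the smallest, matching the red disc at (405,189), so it should be the 54 mm ply disc. I'll check that by measuring diameters.

```bash
cat >> h.py <<'E'
def circ(P):
    P=P[:,:2]
    s=least_squares(lambda p:np.hypot(*(P-p[:2]).T)-p[2],[*P.mean(0),.03],loss="soft_l1",f_scale=.001)
    return s.x, np.std(s.fun)
def blob(mask,near):
    n,l,st,c=cv2.connectedComponentsWithStats(mask.astype(np.uint8))
    i=1+np.argmin(np.hypot(*(c[1:]-near).T)+1e3*(st[1:,4]<30)); m=(l==i).astype(np.uint8)
    cs=cv2.findContours(m,cv2.RETR_EXTERNAL,cv2.CHAIN_APPROX_NONE)[0]
    return max(cs,key=len).reshape(-1,2).astype(float),m
E
python3 - <<'E'
from h import *
f=grab_frame("top");im=f["image"];hsv=cv2.cvtColor(im,cv2.COLOR_RGB2HSV)
for n,uv in [("plyS",(402,241)),("ply1",(358,207)),("ply2",(401,286)),("red",(405,189))]:
    c=hsv[uv[1]-3:uv[1]+4,uv[0]-3:uv[0]+4].reshape(-1,3).mean(0)
    m=(im[...,1]>120) if n!="red" else ((im[...,0]>110)&(im[...,1]<80))
    p,_=blob(m,uv); x,s=circ(unproj(p,.012,f)); print(n,c.round(),x.round(4),"diam+1px",round(2*x[2]+.0024,4),round(s,5))
gray=im.min(2)
m=gray>120
p,mm=blob(m,(225,233)); 
q=cv2.minAreaRect(unproj(p,.012,f)[:,:2].astype(np.float32)); print("jig",q)
box=cv2.boxPoints(q); print(box)
p,mm=blob(gray<95,(225,233)); print(len(p),p.mean(0)); x,s=circ(unproj(p,.012,f)); print("ring",x,s)
print("cam centre",(-cv2.Rodrigues(f["rvec"])[0].T@f["tvec"]))
m=(gray>120);p1,_=blob(m,(462,215));p2,_=blob(m,(478,258));print(p1.mean(0),p2.mean(0))
q=cv2.minAreaRect(unproj(np.r_[p1,p2],.014,f)[:,:2].astype(np.float32)); print("bar",q)
b=(im[...,2]>110)&(im[...,0]<90); p,_=blob(b,(475,232)); q=cv2.minAreaRect(unproj(p,.06,f)[:,:2].astype(np.float32)); print("handle",q)
E
```

```text
plyS [ 18.  96. 187.] [ 0.4495 -0.2028  0.0254] diam+1px 0.0532 0.00066
ply1 [ 18.  95. 190.] [ 0.5363 -0.0992  0.0362] diam+1px 0.0749 0.00067
ply2 [ 18.  96. 186.] [ 0.3454 -0.1956  0.0362] diam+1px 0.0747 0.00066
red [  2. 197. 180.] [ 0.7382 -0.2856  0.1828] diam+1px 0.368 0.01187
jig ((0.48095741868019104, 0.2233477234840393), (0.18856127560138702, 0.1004486083984375), 2.4789533615112305)
[[0.38459268 0.26944718]
 [0.38893732 0.16909255]
 [0.5773221  0.17724827]
 [0.57297754 0.2776029 ]]
19 [221.73684211 204.15789474]
ring [0.55173861 0.22976633 0.00798812] 0.0017191288855188877
cam centre [ 0.47364143 -0.05120437  1.10028491]
[460.8630137  210.42465753] [479.44       256.77333333]
bar ((0.4616745412349701, -0.3661908209323883), (0.1801534742116928, 0.04109898954629898), 21.497678756713867)
handle ((0.4615938365459442, -0.36651965975761414), (0.054461318999528885, 0.021827317774295807), 21.109474182128906)
```

```bash
python3 - <<'E'
from h import *
Rj=down(np.radians(2.48-90))
np.set_printoptions(precision=3,suppress=True)
for p in [(.4495,-.2028,.13),(.4495,-.2028,0),(.5746,-.2134,.0),(.481,.2233,.13),(.481,.2233,.012)]: print(inverse_kinematics(np.array(p),Rj))
goto(np.array([.4495,-.2028,.13]),Rj)
s=read_state();f=grab_frame("wrist");im=f["image"];cv2.imwrite("pics/w1.png",im[:,:,::-1])
print(s["t"],s["ee_pos"],s["force"])
for n,c in [("ply",(.4495,-.2028,.012)),("red",(.5746,-.2134,.012))]: print(n,proj(c,f,s))
np.save("w1.npy",im)
E
```

```text
[-0.664  0.388  1.613 -0.     1.141  0.863]
[-0.664  0.591  1.751 -0.     0.799  0.863]
[-0.548  0.73   1.398 -0.     1.014  0.979]
[ 0.211  0.444  1.512 -0.     1.185  1.739]
[ 0.211  0.612  1.637 -0.     0.893  1.739]
1.9 [ 0.449 -0.204  0.13 ] [-0.136  0.096 -0.72 ]
ply [[317.105 192.631]]
red [[335.888  49.989]]
```

View pics/w1.png

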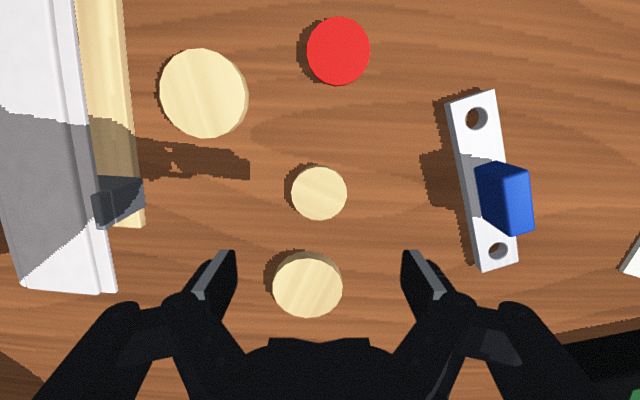

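The wrist picture shows the small ply disc at (319,193), the red disc at (338,51), the larger ones at (203,93) and (308,287), and the bar at about (485,185). I'll measure these next and look at an enlarged crop.

```bash
python3 - <<'E'
from h import *
s=read_state();f=grab_frame("wrist");im=f["image"]; t=grab_frame("top")["image"]; ft=grab_frame("top")
ply=(im[...,2]>125)&(im[...,1]>180); 
for n,uv,m in [("ply",(319,193),ply),("ply1",(203,93),ply),("ply2",(308,287),ply),("red",(338,51),(im[...,0]>140)&(im[...,1]<85))]:
    p,_=blob(m,uv); x,e=circ(unproj(p,.012,f,s)); print(n,x.round(4),round(2*x[2],4),round(e,5))
m=(t[...,0]>110)&(t[...,1]<65)
p,_=blob(m,(405,189)); x,e=circ(unproj(p,.012,ft)); print("red top",x.round(4),e.round(5))
crop(im,240,130,400,260,4,"pics/c3.png"); print(s["t"],s["ee_pos"])
E
```

```text
ply [ 0.4484 -0.2045  0.0261] 0.0522 0.00028
ply1 [ 0.5348 -0.0986  0.0376] 0.0752 0.00071
ply2 [ 0.3408 -0.1964  0.0371] 0.0741 0.0004
red [ 0.5736 -0.2151  0.0264] 0.0528 0.00033
red top [ 0.5752 -0.2134  0.026 ] 0.00076
1.95 [ 0.44942009 -0.2037003   0.13017777]
```

View pics/c3.png

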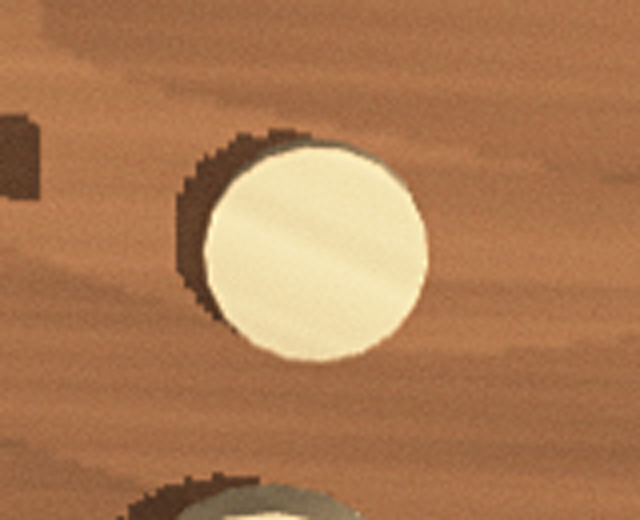

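Of the three pale discs, (319,193) measures about 52–53 mm and the others about 75 mm, so that one is the ply disc. Next I grasp it.

```bash
python3 - <<'E'
from h import *
Rj=down(np.radians(2.48-90))
np.set_printoptions(precision=4,suppress=True)
set_gripper(.072,40)
print(move_linear(np.array([.4486,-.2042,.03]),vel=.15,ori=Rj),read_state()["ee_pos"])
print(move_linear(np.array([.4486,-.2042,.0005]),vel=.06,max_force=12))
s=read_state();print(s["t"],s["ee_pos"],s["force"],s["finger_gap"])
set_gripper(.045,40)
s=read_state();print(s["t"],s["ee_pos"],s["force"],s["finger_gap"])
f=grab_frame("wrist");cv2.imwrite("pics/w2.png",f["image"][:,:,::-1])
E
```

```text
False [ 0.4489 -0.2044  0.0306]
False
3.85 [ 0.4486 -0.2042  0.0004] [0.2203 0.5131 0.1797] 0.07203586409703841
4.175 [ 0.4488 -0.2044  0.0012] [-1.373   1.5666  5.3456] 0.05209676831904289
```

View pics/w2.png

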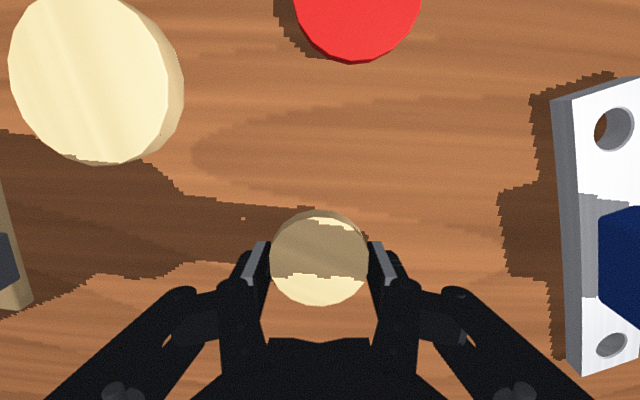

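```bash
python3 - <<'E'
from h import *
Rj=down(np.radians(2.48-90))
np.set_printoptions(precision=4,suppress=True)
s=read_state();f=grab_frame("wrist");im=f["image"]
move_linear(np.array([.4486,-.2042,.16]),vel=.2)
s=read_state();print(s["finger_gap"],s["force"])
goto(np.array([.481,.2233,.16]),Rj)
s=read_state();f=grab_frame("wrist");cv2.imwrite("pics/w3.png",f["image"][:,:,::-1])
print(s["t"],s["ee_pos"],s["finger_gap"])
np.savez("w3.npz",pos=s["ee_pos"],rot=s["eef_rot"])
E
```

```text
0.05185870490922613 [ 0.3536  0.3885 -0.5674]
6.8 [0.4814 0.2225 0.1599] 0.05207100499714994
```

View pics/w3.png

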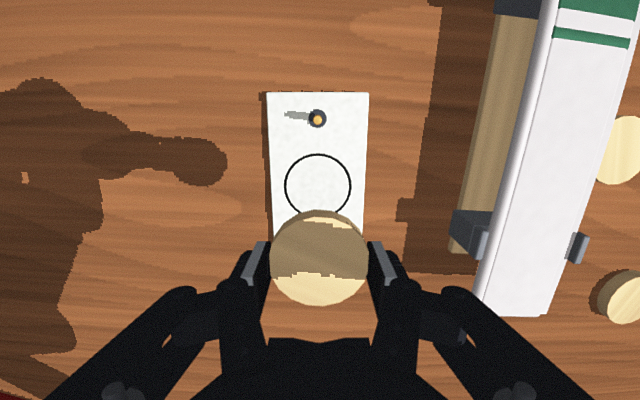

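The picture shows the disc held centrally at (319,257), most of the ring at (318,187), and one post tip at (318,119). I'll fit the ring.

```bash
python3 - <<'E'
from h import *
np.set_printoptions(precision=4,suppress=True)
s=dict(np.load("w3.npz")); s={"ee_pos":s["pos"],"eef_rot":s["rot"]}
f=grab_frame("wrist");im=f["image"];g=im.max(2)
ys,xs=np.mgrid[0:400,0:640]; r=np.hypot(xs-318,(ys-187))
m=(g<120)&(r<42)&(r>22)&(ys<212)
p=np.c_[xs[m],ys[m]]; x,e=circ(unproj(p,.012,f,s)); print("ring",x,e,len(p), "expect r .035")
hsv=cv2.cvtColor(im,cv2.COLOR_RGB2HSV)
m=(hsv[...,1]>110)&(np.hypot(xs-318,ys-119)<8); print(unproj(np.c_[xs[m],ys[m]].mean(0),.048,f,s))
print("post expected", .481+.07*np.cos(np.radians(2.48)), .2233+.07*np.sin(np.radians(2.48)))
# held disc in tool frame: top of disc z world if TCP z z0: underside ~ TCP z+? (grasp at TCP .0012, underside 0)
z0=s["ee_pos"][2]
m=((im[...,2]>110)&(im[...,1]>150)&(ys>265)&(ys<310)&(abs(xs-319)<50))
c,_=blob(m,(319,290)); c=c[(c[:,1]>283)]; P=unproj(c,z0+.011,f,s); 
P2=P[:,:2]; q=least_squares(lambda p:np.hypot(*(P2-p).T)-.0265,s["ee_pos"][:2]); print("disc ctr - tcp",q.x-s["ee_pos"][:2],np.std(q.fun))
cv2.imwrite("pics/c4.png",np.where(m[...,None],255,im)[180:320,230:410,::-1].repeat(3,0).repeat(3,1))
# disc during grasp measured earlier
print(read_state()["ee_pos"])
E
```

```text
ring [0.4791 0.2234 0.0344] 0.0010358162565574868 337 expect r .035
[[0.5495 0.2263 0.048 ]]
post expected 0.5509344370728216 0.22632894557685418
disc ctr - tcp [-0.0003 -0.0006] 0.00021755468456163455
[0.4814 0.2224 0.1599]
```

View pics/c4.png

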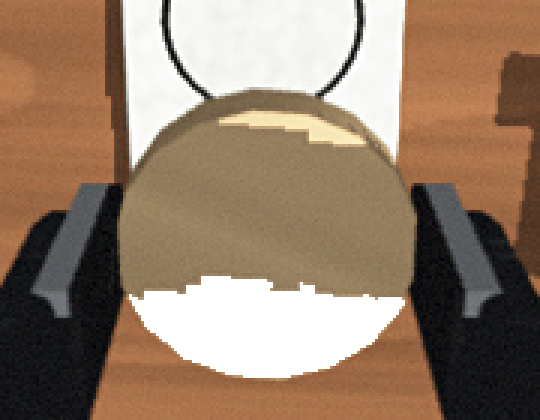

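```bash
python3 - <<'E'
from h import *
Rj=down(np.radians(2.48-90))
np.set_printoptions(precision=4,suppress=True)
xy=[.4795,.2240]
move_linear(np.array([*xy,.03]),vel=.15,ori=Rj)
print(move_linear(np.array([*xy,.0125]),vel=.04,max_force=5))
s=read_state();print(s["t"],s["ee_pos"],s["force"])
set_gripper(.068)
s=read_state();print(s["t"],s["ee_pos"],s["force"])
move_linear(np.array([*xy,.13]),vel=.2)
s=read_state();f=grab_frame("wrist");cv2.imwrite("pics/w4.png",f["image"][:,:,::-1]); print(s["t"],s["ee_pos"])
np.savez("w4.npz",pos=s["ee_pos"],rot=s["eef_rot"],im=f["image"])
E
```

```text
True
8.3583 [0.4794 0.224  0.0133] [-0.8909 -0.4007  7.0732]
8.6667 [0.4791 0.2239 0.0128] [-0.0964  0.166   0.1896]
9.4 [0.4789 0.2238 0.129 ]
```

View pics/w4.png

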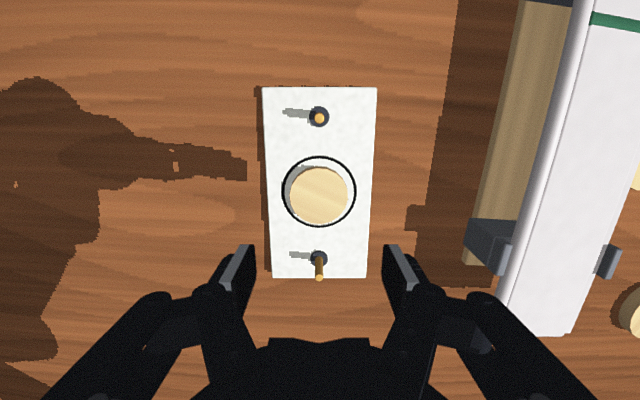

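```bash
python3 - <<'E'
from h import *
np.set_printoptions(precision=4,suppress=True)
d=np.load("w4.npz");s={"ee_pos":d["pos"],"eef_rot":d["rot"]};im=d["im"];f=grab_frame("wrist")
ys,xs=np.mgrid[0:400,0:640]
hsv=cv2.cvtColor(im,cv2.COLOR_RGB2HSV)
p,m=blob((hsv[...,1]>50)&(hsv[...,2]>190)&(np.hypot(xs-319,ys-195)<34),(319,195))
x,e=circ(unproj(p,.024,f,s)); print("disc",x,e)
r=np.hypot(xs-319,ys-191);g=im.max(2)
m=(g<90)&(r<42)&(r>31); q=np.c_[xs[m],ys[m]]; x2,e=circ(unproj(q,.012,f,s)); print("ring",x2,e,len(q),"diff",x-x2)
def tip(u,v):
    m=(hsv[...,1]>110)&(np.hypot(xs-u,ys-v)<8); return unproj(np.c_[xs[m],ys[m]].mean(0),.048,f,s)[0]
print(tip(319,118))
for i in ("top",):
    ft=grab_frame(i);t=ft["image"];h=cv2.cvtColor(t,cv2.COLOR_RGB2HSV)
    crop(t,190,180,260,290,5,"pics/c5.png")
E
```

```text
disc [0.4792 0.2235 0.0261] 0.0004033667627077839
ring [0.479  0.2231 0.0344] 0.0006267845297957117 471 diff [ 0.0002  0.0003 -0.0084]
[0.5494 0.2262 0.048 ]
```

View pics/c5.png

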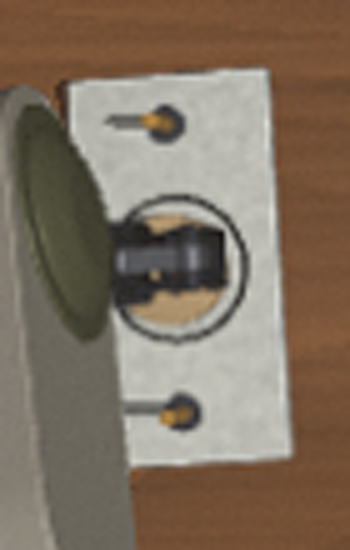

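The ply disc sits within 0.5 mm of the ring's centre. Red disc next.

```bash
python3 - <<'E'
from h import *
Rj=down(np.radians(2.48-90))
np.set_printoptions(precision=4,suppress=True)
goto(np.array([.48,.224,.17]),Rj)
goto(np.array([.5745,-.2145,.14]),Rj)
s=read_state();f=grab_frame("wrist");im=f["image"];cv2.imwrite("pics/w5.png",im[:,:,::-1])
p,_=blob((im[...,0]>140)&(im[...,1]<85),(319,193)); x,e=circ(unproj(p,.012,f,s)); print(s["t"],s["ee_pos"],p.mean(0),x,e)
ok=abs(x[0]-.5736)<.004 and abs(x[1]+.2151)<.004 and abs(x[2]-.0265)<.001
if ok:
    set_gripper(.072,40)
    x[:2]+=[.0003,.0003]
    move_linear(np.array([x[0],x[1],.03]),vel=.2,ori=Rj)
    print(move_linear(np.array([x[0],x[1],.0005]),vel=.06,max_force=12))
    set_gripper(.045,40)
    s=read_state();print(s["t"],s["ee_pos"],s["force"],s["finger_gap"])
    move_linear(np.array([x[0],x[1],.17]),vel=.2)
    s=read_state();f=grab_frame("wrist");cv2.imwrite("pics/w6.png",f["image"][:,:,::-1]);print(s["t"],s["ee_pos"],s["finger_gap"])
    im=f["image"]; z0=s["ee_pos"][2]
    p,_=blob((im[...,0]>60)&(im[...,1]<.5*im[...,0])&(im[...,2]<.5*im[...,0]),(319,257))
    p=p[p[:,1]>283]; P=unproj(p,z0+.011,f,s)[:,:2]
    q=least_squares(lambda c:np.hypot(*(P-c).T)-.0265,s["ee_pos"][:2]); print("disc-tcp",q.x-s["ee_pos"][:2],np.std(q.fun),len(p))
E
```

```text
11.4833 [ 0.5747 -0.2133  0.1401] [320.0132 189.702 ] [ 0.5741 -0.2151  0.0264] 0.00048757683868677995
False
13.4167 [ 0.5747 -0.2149  0.0013] [-0.9527  1.591   6.6518] 0.051918937630014976
14.4167 [ 0.5739 -0.2145  0.1687] 0.05174518181735094
disc-tcp [-0.0007 -0.0005] 0.000214206039217397 91
```

```bash
ls pics
```

```text
c1.png
c2.png
c3.png
c4.png
c5.png
side0.png
top0.png
w1.png
w2.png
w3.png
w4.png
w5.png
w6.png
wrist0.png
```

```bash
python3 - <<'E'
from h import *
Rj=down(np.radians(2.48-90))
np.set_printoptions(precision=4,suppress=True)
xy=[.4797,.2240]
goto(np.array([*xy,.16]),Rj)
move_linear(np.array([*xy,.042]),vel=.15,ori=Rj)
print(move_linear(np.array([*xy,.0245]),vel=.04,max_force=5))
s=read_state();print(s["t"],s["ee_pos"],s["force"])
set_gripper(.068)
s=read_state();print(s["t"],s["ee_pos"],s["force"])
move_linear(np.array([*xy,.13]),vel=.2)
s=read_state();f=grab_frame("wrist");im=f["image"];cv2.imwrite("pics/w7.png",im[:,:,::-1]); print(s["t"],s["ee_pos"])
np.savez("w7.npz",pos=s["ee_pos"],rot=s["eef_rot"],im=im)
ys,xs=np.mgrid[0:400,0:640]
p,_=blob((im[...,0]>140)&(im[...,1]<85),(319,195)); x,e=circ(unproj(p,.036,f,s)); print("red",x,e)
r=np.hypot(xs-319,ys-191);g=im.max(2)
m=(g<90)&(r<42)&(r>31); q=np.c_[xs[m],ys[m]]; x2,e=circ(unproj(q,.012,f,s)); print("ring",x2,e,len(q),"diff",x-x2)
E
```

```text
True
17.4917 [0.4796 0.224  0.0253] [-0.5389 -1.1596  6.3347]
17.8 [0.4793 0.2239 0.0248] [-0.0108 -0.6225  0.9596]
18.475 [0.4791 0.2239 0.129 ]
red [0.4792 0.2236 0.0261] 0.000440991342052642
ring [0.4789 0.2233 0.0346] 0.000734224797052382 406 diff [ 0.0003  0.0003 -0.0084]
```

View pics/w7.png

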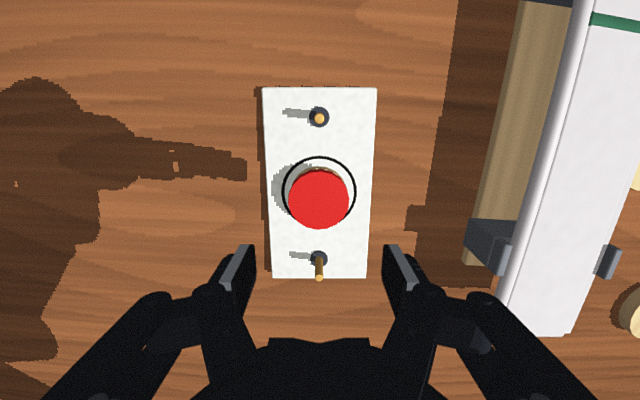

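Both discs are centred, and red sits over ply to within 0.1 mm. Now hover over the bar and measure it.

```bash
python3 - <<'E'
from h import *
np.set_printoptions(precision=4,suppress=True)
Rj=down(np.radians(2.48-90));Rb=down(np.radians(21.4-90))
goto(np.array([.48,.224,.18]),Rj)
print(inverse_kinematics(np.array([.4617,-.3662,.02]),Rb))
goto(np.array([.461,-.367,.17]),Rb)
s=read_state();f=grab_frame("wrist");im=f["image"];cv2.imwrite("pics/w8.png",im[:,:,::-1]); print(s["t"],s["ee_pos"])
np.savez("w8.npz",pos=s["ee_pos"],rot=s["eef_rot"],im=im)
E
```

```text
[-0.8713  0.6718  1.4565 -0.      1.0133  0.326 ]
20.9667 [ 0.4614 -0.3662  0.17  ]
```

View pics/w8.png

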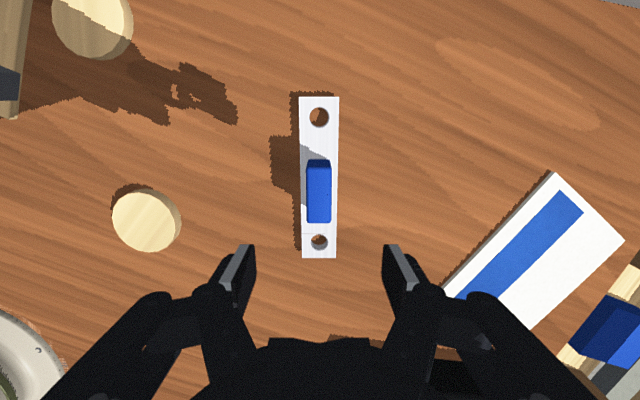

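```bash
python3 - <<'E'
from h import *
np.set_printoptions(precision=4,suppress=True)
d=np.load("w8.npz");s={"ee_pos":d["pos"],"eef_rot":d["rot"]};im=d["im"];f=grab_frame("wrist")
ys,xs=np.mgrid[0:400,0:640]; box=(xs>292)&(xs<346)&(ys>90)&(ys<266)
hsv=cv2.cvtColor(im,cv2.COLOR_RGB2HSV)
m=box&(hsv[...,1]<60)&(hsv[...,2]>90)
pts=np.c_[xs[m],ys[m]]
q=cv2.minAreaRect(unproj(pts,.014,f,s)[:,:2].astype(np.float32)); print("bar",q,len(pts))
# handle: bright top
m=box&(hsv[...,0]>100)&(hsv[...,1]>120)&(im[...,2]>190)
pts=np.c_[xs[m],ys[m]]; q=cv2.minAreaRect(unproj(pts,.06,f,s)[:,:2].astype(np.float32)); print("handle",q,len(pts),pts.min(0),pts.max(0))
E
```

```text
bar ((0.46065497398376465, -0.36677706241607666), (0.17984221875667572, 0.040935419499874115), 21.462448120117188) 4113
handle ((0.46089890599250793, -0.3682440221309662), (0.051735296845436096, 0.020865730941295624), 21.882993698120117) 1186 [308 169] [331 222]
```

```bash
python3 - <<'E'
from h import *
np.set_printoptions(precision=4,suppress=True)
Rb=down(np.radians(21.46-90)); xy=[.4609,-.3670]
set_gripper(.06,100)
move_linear(np.array([*xy,.07]),vel=.2,ori=Rb)
print(move_linear(np.array([*xy,.019]),vel=.08,max_force=12))
s=read_state();print(s["t"],s["ee_pos"],s["force"],s["wrist_torque"])
set_gripper(.0,100)
s=read_state();print(s["t"],s["ee_pos"],s["force"],s["finger_gap"])
move_linear(np.array([*xy,.10]),vel=.12)
pause(.2)
s=read_state();f=grab_frame("wrist");im=f["image"];cv2.imwrite("pics/w9.png",im[:,:,::-1]); print(s["t"],s["ee_pos"],s["force"],s["wrist_torque"],s["finger_gap"])
cv2.imwrite("pics/side9.png",grab_frame("side")["image"][:,:,::-1])
np.savez("w9.npz",pos=s["ee_pos"],rot=s["eef_rot"],im=im)
E
```

```text
False
22.75 [ 0.4611 -0.3672  0.0194] [-0.5941 -0.1549  0.1003] [-0.0102 -0.0289  0.0088]
23.1667 [ 0.461  -0.3671  0.0196] [0.0397 1.0112 6.1258] 0.02324433841490533
24.1917 [ 0.4607 -0.3668  0.0992] [-0.9962  0.0042 -4.0147] [ 0.0137 -0.0002 -0.0179] 0.023027110574271457
```

View pics/w9.png

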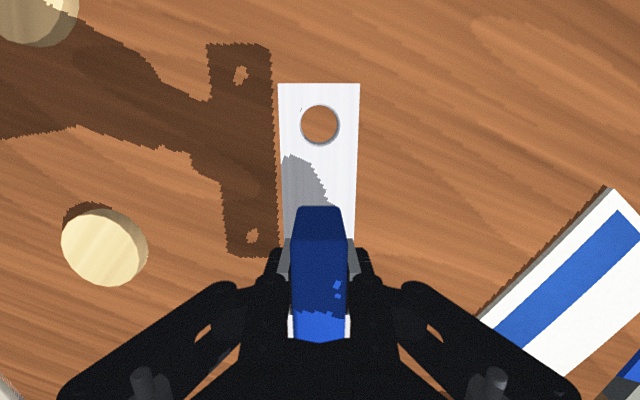

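View pics/side9.png

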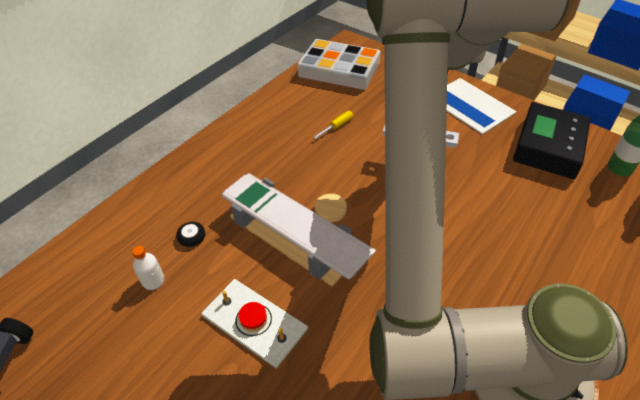

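```bash
cat > hole.py <<'E'
from h import *
def hole(im,s,f,zt):
    ys,xs=np.mgrid[0:400,0:640]
    g=im.min(2); near=(np.hypot(xs-320,ys-125)<24)
    p,_=blob((g<150)&near&True,(320,125)); 
    P=unproj(p,zt,f,s); x,e=circ(P)
    # bar end corners: white region rows<150
    m=(g>180)&(xs>265)&(xs<375)&(ys>70)&(ys<150)
    q,_=blob(m,(320,118))
    Q=(unproj(q,zt,f,s)-s["ee_pos"])@s["eef_rot"]
    # tool frame coordinates: x along bar
    end=np.percentile(Q[:,0],98); mid=Q[(Q[:,0]>.05)&(Q[:,0]<end-.004)]
    up=mid[mid[:,1]>0];lo=mid[mid[:,1]<0]
    fu=np.polyfit(up[:,0],up[:,1],1);fl=np.polyfit(lo[:,0],lo[:,1],1)
    h=(np.r_[x[:2],zt]-s["ee_pos"])@s["eef_rot"]
    return h,x[2],e,end,fu,fl
E
python3 - <<'E'
from hole import *
np.set_printoptions(precision=4,suppress=True)
d=np.load("w9.npz");s={"ee_pos":d["pos"],"eef_rot":d["rot"]};f=grab_frame("wrist")
for r in hole(d["im"],s,f,s["ee_pos"][2]-.0196+.014): print(r)
E
```

```text
[0.0694 0.0011 0.0056]
0.009585644737737927
0.00019152977989556272
0.08952232147585525
[ 0.3978 -0.0098]
[-0.3702  0.009 ]
```

```bash
python3 - <<'E'
from h import *
np.set_printoptions(precision=4,suppress=True)
Rb=down(np.radians(21.46-90));Rj=down(np.radians(2.48-90))
move_linear(np.array([.4609,-.3670,.19]),vel=.2)
print(read_state()["t"],read_state()["finger_gap"])
goto(np.array([.4796,.2242,.19]),Rj)
move_linear(np.array([.4796,.2242,.12]),vel=.12,ori=Rj)
pause(.2)
s=read_state();f=grab_frame("wrist");im=f["image"];cv2.imwrite("pics/w10.png",im[:,:,::-1]); print(s["t"],s["ee_pos"],s["force"],s["finger_gap"])
np.savez("w10.npz",pos=s["ee_pos"],rot=s["eef_rot"],im=im)
cv2.imwrite("pics/side10.png",grab_frame("side")["image"][:,:,::-1])
cv2.imwrite("pics/top10.png",grab_frame("top")["image"][:,:,::-1])
E
```

```text
24.9417 0.022705327452295296
28.0 [0.48   0.2243 0.1207] [ 0.3811  0.3594 -4.1277] 0.0228932397435358
```

View pics/w10.png

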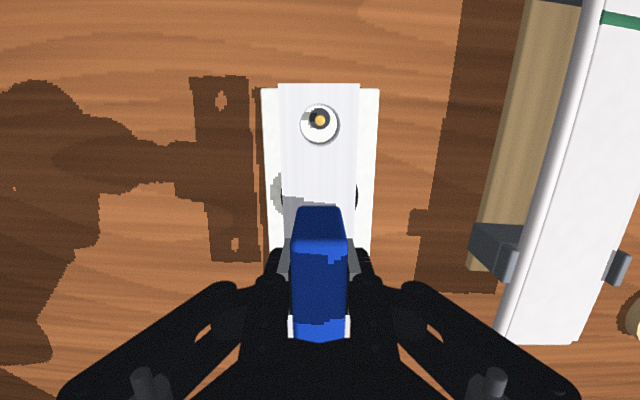

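View pics/side10.png

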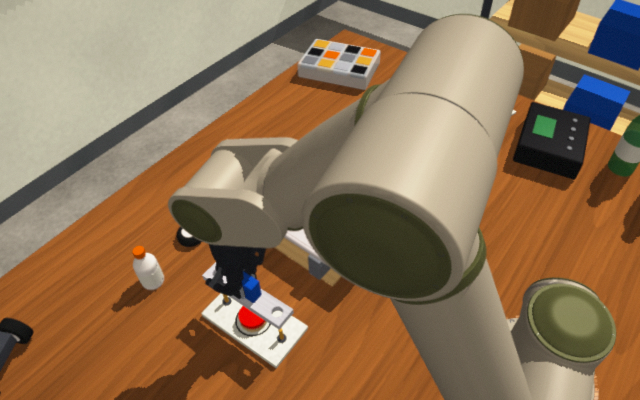

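View pics/top10.png

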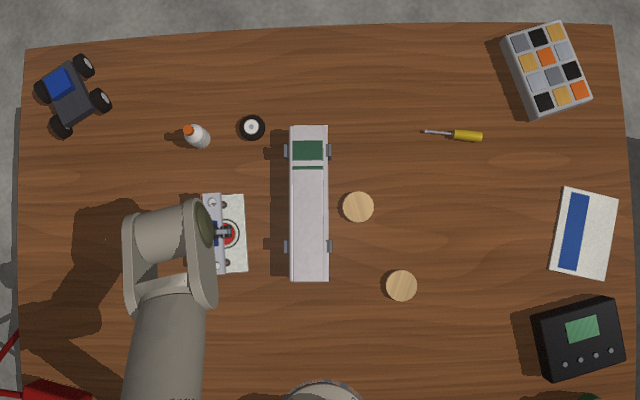

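The hole at (320,123) frames the post tip at (319,120), and nothing else has been disturbed. Now the descent to final height.

```bash
python3 - <<'E'
from hole import *
np.set_printoptions(precision=4,suppress=True)
Rj=down(np.radians(2.48-90))
print(move_linear(np.array([.4796,.2242,.0776]),vel=.04,ori=Rj,max_force=8))
pause(.3)
s=read_state();f=grab_frame("wrist");im=f["image"];cv2.imwrite("pics/w11.png",im[:,:,::-1]); print(s["t"],s["ee_pos"],s["force"],s["wrist_torque"],s["finger_gap"]); print(s["eef_rot"])
np.savez("w11.npz",pos=s["ee_pos"],rot=s["eef_rot"],im=im)
crop(im,260,70,380,200,5,"pics/c11.png")
t=grab_frame("side");np.save("s11.npy",t["image"]);crop(t["image"],170,220,330,370,5,"pics/s11.png")
t=grab_frame("top");np.save("t11.npy",t["image"]);crop(t["image"],180,180,260,290,5,"pics/t11.png")
E
```

```text
False
29.6583 [0.4796 0.2242 0.0777] [ 1.1721  0.2787 -4.0162] [ 0.0276 -0.0082  0.045 ] 0.0227001112437343
[[ 0.9991  0.0433  0.0002]
 [ 0.0433 -0.9991  0.    ]
 [ 0.0002 -0.     -1.    ]]
```

View pics/c11.png

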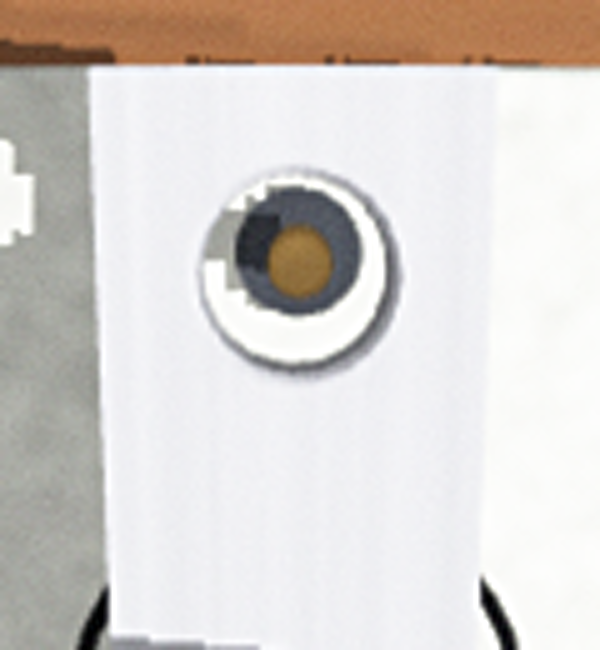

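View pics/s11.png

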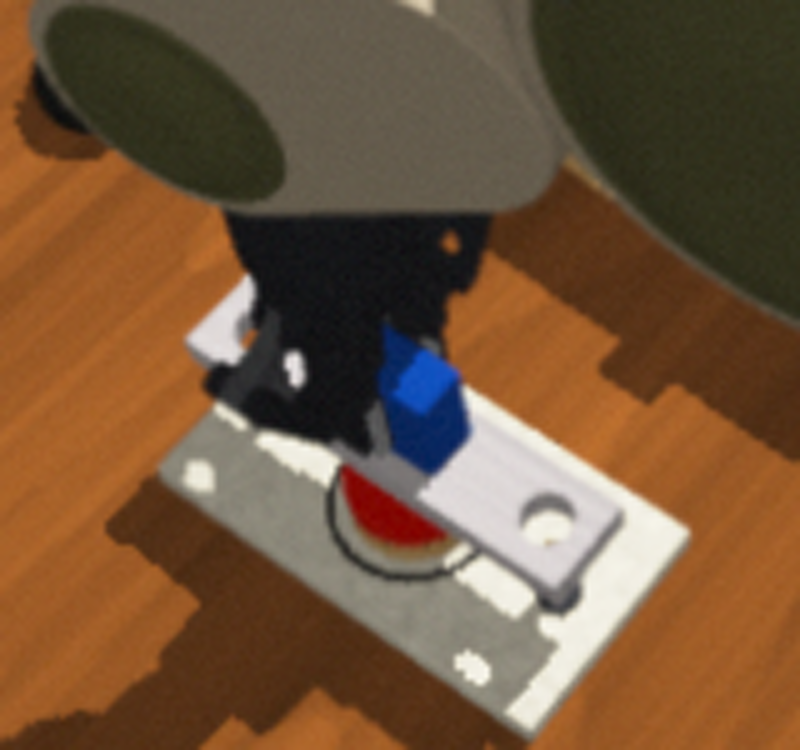

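View pics/t11.png

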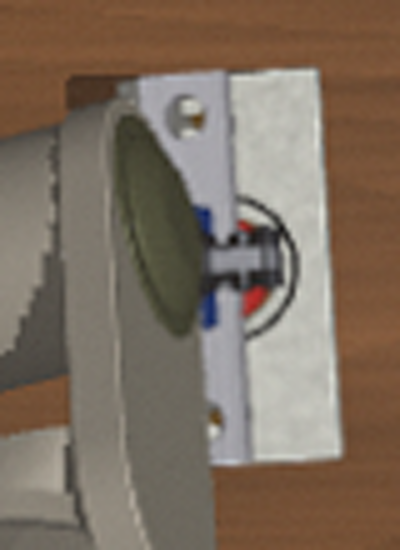

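```bash
python3 - <<'E'
from hole import *
np.set_printoptions(precision=4,suppress=True)
d=np.load("w11.npz");s={"ee_pos":d["pos"],"eef_rot":d["rot"]};im=d["im"];f=grab_frame("wrist")
ys,xs=np.mgrid[0:400,0:640]
zu=s["ee_pos"][2]-.0196; zt=zu+.014
rim=np.array([[198,270],[300,167],[403,270],[300,378],[226,197],[375,197],[226,348],[375,345]])/5+[260,70]-.4
x,e=circ(unproj(rim,zt,f,s)); print("hole rim wrist",x,e)
tip=np.array([[300,262]])/5+[260,70]-.4
P=unproj(tip,.048,f,s)[0]; print("tip wrist",P,"hole-tip",x[:2]-P[:2])
c=np.array([[88,66],[497,66]])/5+[260,70]-.4; C=unproj(c,zt,f,s); print("end corners",C, np.linalg.norm(C[0]-C[1]))
# yaw from side edges
E=unproj(np.array([[105,480],[483,480]])/5+[260,70]-.4,zt,f,s); print("yaw L,R,mid",[np.degrees(np.arctan2(*(a-b)[1::-1])) for a,b in zip(C,E)], np.degrees(np.arctan2(*(C.mean(0)-E.mean(0))[1::-1])))
# predicted pixels for ideal bar on jig
c0=np.array([.481,.2233]);a=np.radians(2.48);u=np.array([np.cos(a),np.sin(a)]);v=np.array([-u[1],u[0]])
def W(x,y,z): return np.r_[c0+x*u+y*v,z]
pts={"holeA":W(.07,0,.072),"holeB":W(-.07,0,.072),"tipA":W(.07,0,.048),"tipB":W(-.07,0,.048),"cA+":W(.09,.02,.072),"cA-":W(.09,-.02,.072),"cB+":W(-.09,.02,.072),"cB-":W(-.09,-.02,.072),"cB-low":W(-.09,-.02,.058)}
for n,(o) in {"side":(170,220),"top":(180,180)}.items():
    g=grab_frame(n); print(n,{k:((proj(p,g)[0]-o+.4)*5).round(0) for k,p in pts.items()})
E
```

```text
hole rim wrist [0.5495 0.2261 0.0105] 9.2996342946631e-05
tip wrist [0.5495 0.226  0.048 ] hole-tip [-0.0001  0.    ]
end corners [[0.5685 0.2477 0.0721]
 [0.5702 0.2077 0.0721]] 0.040034687919914005
yaw L,R,mid [np.float64(2.670374495686215), np.float64(2.6675149807910215)] 2.6689450309495064
side {'holeA': array([256., 320.]), 'holeB': array([542., 509.]), 'tipA': array([266., 354.]), 'tipB': array([547., 541.]), 'cA+': array([182., 331.]), 'cA-': array([253., 260.]), 'cB+': array([551., 580.]), 'cB-': array([619., 497.]), 'cB-low': array([622., 515.])}
top {'holeA': array([187., 116.]), 'holeB': array([205., 421.]), 'tipA': array([201., 119.]), 'tipB': array([218., 418.]), 'cA+': array([142.,  76.]), 'cA-': array([227.,  70.]), 'cB+': array([165., 468.]), 'cB-': array([251., 462.]), 'cB-low': array([258., 460.])}
```

```bash
python3 - <<'E'
from h import *
im=np.load("s11.npy");f=grab_frame("side");S=10;u0,v0=240,290
o=cv2.resize(im[v0:v0+60,u0:u0+80,::-1],None,fx=S,fy=S,interpolation=cv2.INTER_CUBIC)
a=np.radians(2.48);u=np.array([np.cos(a),np.sin(a)]);v=np.array([-u[1],u[0]])
def W(x,y,z): return np.r_[np.array([.481,.2233])+x*u+y*v,z]
def px(P): return ((proj(P,f)-[u0,v0]+.5)*S).round().astype(int)
def poly(L,col): cv2.polylines(o,[px(np.array(L))],True,col,1)
for z,c in((.072,(0,255,0)),(.058,(255,0,255))): poly([W(x,y,z) for x,y in((.09,.02),(.09,-.02),(-.09,-.02),(-.09,.02))],c)
th=np.linspace(0,2*np.pi,40)
poly([W(-.07+.01*np.cos(t),.01*np.sin(t),.072) for t in th],(0,255,0))
poly([W(x,y,.012) for x,y in((.095,.05),(.095,-.05),(-.095,-.05),(-.095,.05))],(255,255,0))
poly([W(.036*np.cos(t),.036*np.sin(t),.012) for t in th],(255,255,0))
cv2.imwrite("pics/s11o.png",o)
E
```

```text
(no output)
```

View pics/s11o.png

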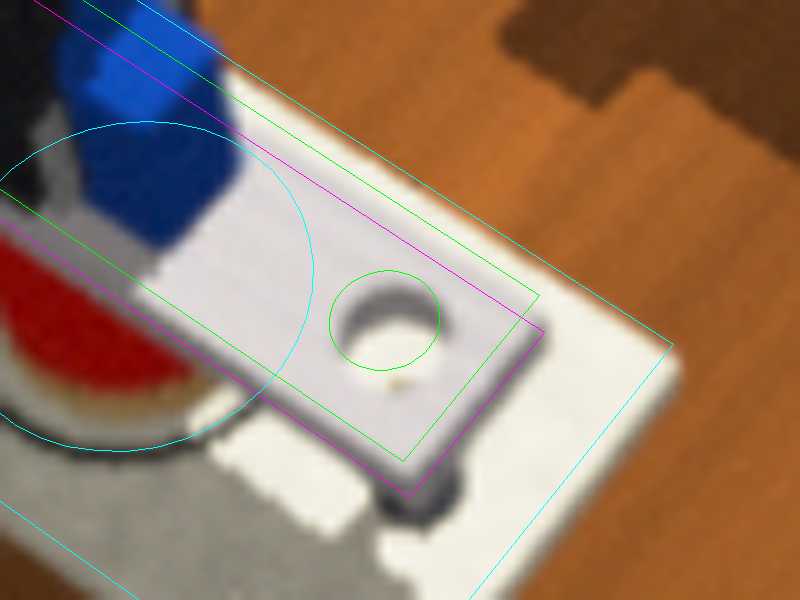

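The side overlay shows the jig corner about (+9,+15) zoomed pixels off the prediction and hole B about (+10,+18). Measured against the jig in the same view, hole B is therefore within about 1 mm, and the bar's height and level match. In the wrist view, hole A is over its post to 0.1 mm. I'm handing in.

```bash
python3 - <<'E'
from h import *
s=read_state();print(s["t"],s["ee_pos"],s["finger_gap"],s["force"],abs(s["joint_vel"]).max())
sign_off()
E
```

```text
30.0083 [0.4796067  0.22419702 0.0776102 ] 0.023188104537384322 [-0.38704994  0.38839046 -3.62458435] 0.0020077376927004516
the job is handed in; nothing more can be done
```

I placed the 54 mm plywood disc on the ring with the red disc on top. The bar is now held by its blue handle over the jig, and I signed off at about 30 s of the 72 s allowed.

**Last checks:**
- **Discs:** the ply was within 0.5 mm of the ring's centre. The red was about 0.4 mm from it and about 0.1 mm off the ply. The two other pale discs measured about 75 mm and were left alone.
- **Hole A:** it is over its post to about 0.1 mm in the wrist view.
- **Hole B:** it is within about 1 mm in the side view, where 1 pixel is roughly 2 mm. The bar's yaw is about 0.2° off the jig's.
- **Height and level:** the bar's underside is at about 58 mm by the arm's own pose, so about 10 mm above the post tips. The tool was vertical to 0.02°, and the side overlay showed the bar level to about 1 mm. I saw no sign of contact in the force readings or pictures.
- **Other objects:** the wing, wheel, glue bottle and screwdriver were in their original places in the last full overhead picture, taken just before the final lowering.

**Disagreements:** the wrist and top cameras differed by 1–2 mm in x and y, and the side camera's overlay sat 1–2 pixels off. Both are about the stated calibration error. I aligned parts relative to each other within one camera to cancel this.

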